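Seat a specimen bar on its parallels in the bench vise

TASK

The aluminium bar is clamped a few millimetres too high in the small blue vise, and the two steel parallels under its ends still slide. Take the brass drift by its shank and, with its white foot on the middle of the bar, gently press the bar down (slowly, no striking, and under 34 N) until it sits hard on both parallels and stays there, so that neither can slide; keep the drift off the copper specimen and its black disc, and your fingers off the bar. Then stand the drift upright on its green mat again and let go, leaving the other things on the bench as they were.

Things in the scene. Friction and masses are not known exactly. Their poses are not given: they have to be found in the camera images.
- vise: Small blue vise, fixed. Origin: centre of its base on the bench; z up, y along the clamped bar, the screw handle to -x (out to 120 mm, 50 mm high). Base plate 130 (x) x 176 (y) mm, its flat top 25 mm above the bench. Two dark steel jaws, 44 mm long in y, tops 60 mm above the bench, hold only the middle of the bar.
- bar: Aluminium bar 36 (x) x 140 (y) x 25 (z) mm. Origin: its centre; y along its length, z up. It starts level but 3.5 to 7 mm too high. The jaws grip it by friction: it sinks straight down when pushed hard enough and stays where it is left. Seated, its top face is 68 mm above the bench.
- parallel_left: Loose ground steel parallel, 94 (x, across the bar) x 14 (y) x 18 (z) mm, on the vise's base plate under the +y end of the bar, about 50 mm from its centre; sticks out on both sides. Origin: centre of its underside.
- parallel_right: The same under the -y end of the bar.
- drift: Hand drift standing upright on the green mat, 100 mm tall, 0.25 kg. Origin: centre of its underside; z up along it. White nylon foot 24 mm across and 22 mm high; square brass shank 20 x 20 mm from 22 to 92 mm (its flats face x and y of the drift); dark round cap 24 mm across from 92 to 100 mm. Grip the shank flats, at about 60 mm above the underside.
- mat: Green plastic mat 130 x 130 x 4 mm, fixed on the bench. Origin: centre of its underside. The drift starts and ends on it.
- tray: Orange open tray 150 x 130 x 30 mm, fixed on the bench; bystander. Origin: centre of its underside.
- spare_parallel: Spare steel parallel 94 x 14 x 18 mm, lying in the orange tray; bystander. Origin: centre of its underside.
- bottle_a: Clear bottle with a blue cap, 60 mm across, 130 mm tall; bystander. Origin: centre of its underside.
- bottle_b: Amber bottle with a blue cap, 60 mm across, 130 mm tall; bystander. Origin: centre of its underside.
- beaker: White ceramic beaker, 64 mm across, 85 mm tall; bystander. Origin: centre of its underside.
- screwdriver: Screwdriver lying on the bench along its own x; bystander.
- middle (a point): Centre of the bar's top face, between the jaws: press here, straight down, at some 5 mm/s. The bar begins to sink at some 10 N; when it meets the parallels they stop it hard. Lifting off at once there leaves them loose: press on until 25 to 28 N is felt (no less, and under 34 N), so that the jaws keep the bar pinched down on both.
- specimen (a point): Centre, on the bar's top face and 45 mm from the bar's centre towards +y, of a black disc 28 mm across and 4 mm high that carries a polished copper specimen 22 mm across; 5.5 mm high together. The drift must touch neither.
Mind the look-alikes: they are no part of the job. Several things look just like the drift: the one meant starts farthest to the robot's right. There is more than one size of the mat; the one meant has the size given above.

How it is judged:
By the outcome, as a careful person would: the job done as asked, in the order asked, and still so for the second after the job is handed in, with the robot touching nothing.
It also fails if it takes over 48 s, if anything falls off the work surface, if the arm or the gripper's body presses on something with over 40 N, if the wrist force passes 120 N, or if a joint passes its speed limit or range.

ROBOT

A 6-joint arm with a two-finger parallel gripper is mounted at the origin on the work surface. World frame = base frame: x ahead of the robot, y to its left, z up, the work surface at z = 0. Lengths are in mm, angles in rad, forces in N, time in s.
With the tool pointing down it reaches from about 400 to 925 mm from the base axis. Payload 12.5 kg.
Tool frame: the origin (TCP) lies at the very end of the fingers, on their centre line; the grasp point (between the pads) lies 19 mm behind it; z points along the fingers, y is the line along which they close (so a half turn about z gives the same grasp; the last joint's range is limited). The gripper opens to 95 mm and grips with 3 to 60 N. Pads are 20 mm wide; open, the fingers measure 119 mm over their backs; the gripper's body (75 mm by 180 mm) begins 59 mm behind the grasp point.
Start: joints at [1.14, 0.491, 1.559, -0, 1.092, -0.106], TCP at [199.433, 592.346, 214.661] pointing down, gripper open.
Joint ranges: [-3.1, 3.1], [-0.84, 2.19], [0.05, 2.79], [-1.13, 4.28], [0.06, 2.93], [-2.69, 2.69]. Speed limits (rad/s): [2.22, 2.22, 2.79, 3.14, 3.14, 3.14].

INTERFACE

Orientations are given as [roll, pitch, yaw] about the fixed x, y, z axes, in that order (R = Rz(yaw) Ry(pitch) Rx(roll)).
In Python, from cell import state, imaging, env, spot_in, mark_of gives the robot as it stands. The module is installed in compiled form; this text tells all that it offers.
- The arm moves only by the tool step_arm, never from a script. Its argument "increments" is a list of rows, each an object with "slide": the shift along the tool's x, y, z in m, a list of three; "roll": the turn about the tool's z in rad. A call has 1 to 5 rows; each row is the pose to reach, as a shift and turn from the pose commanded when the call began, along the tool's axes at that moment; what a row does not reach only later rows make up. A row lasts 1/8 s, in which the tool goes at most 62.5 mm and 10.7 degrees, less where a joint would pass 70% of its speed; a pose out of reach is approached as far as the arm can. A call with a gripper value outside its range is refused whole. "fingers" is the opening, from 0 (shut) to 1 (fully open), set as the call begins (left out, the last holds). The fingers move at their own pace and stop on an object; the grip force is fixed at half the most. Time passes only in rows, so rows that repeat a pose let the fingers close. It gives the time, the measured TCP pose, the force, the opening and the grip force at its end, in the units of the state.
- state(): the state, without advancing time (a new reading comes with each control period).
- imaging.read_camera(name): name is "scene" or "side" or "wrist"; returns a dict with "color" (480x640x3 uint8, red, green, blue), "z_map" (480x640 float32, mm along the optical axis (not along the pixel's ray), 0 where there is no reading), "intrinsics" (3x3 intrinsics, pixels), "distortion" ([k1, k2, p1, p2, k3] as OpenCV has them; the pictures are not rectified), "camera_from_world" (4x4, takes a point from world to camera coordinates). Camera axes: x right, y up, looking along -z (the intrinsics and any distortion apply to the point x, -y, -z); pixel columns grow to the right and rows downward; lengths in mm; the calibration is good to about 2 mm. A picture is of the moment at which its call begins.
- env.job_done(): hands the job in; it is judged then, once.
Trained networks look in the newest picture that a camera, given by its name, has taken for a name from the list of things; names that differ only in an ending like _2 or _b are one class to them, and where a whole thing is asked for, a point or a joint stands for the part that bears it (a point fixed in the world has none). Each returns a list of dicts, best first, with "confidence" (0 to 1); they miss things now and then, are a little off and sometimes report something else, mostly with a low value. They report only what shows in the picture. A call takes as long as a camera call. They do not tell look-alikes from the thing itself.
- spot_in(camera, target): "bbox" ([left, top, right, bottom] in pixels, round what is visible of it).
- mark_of(camera, target): "uv" ([column, row] in pixels: a listed point, or the origin of a listed thing).
The state is a dict: "t": time; "joints": joint angles; "qvel": joint speeds; "tau": joint torques, N m; "eef_pos": TCP position; "tcp_rot": TCP orientation; "ft_force": force on the tool from outside, world axes, zero at the start; "moment": the same for the moment, N m; "opening": opening from 0.0 (shut) to 1.0 (fully open); "grip_force": force on a finger pad.
Only numpy, scipy, OpenCV 4.12 (cv2) and the standard library are available. Lean on these libraries where they do the work, as an engineer would, in place of code of your own. Each camera call takes 0.05 s, during which the arm holds its last target. There are 200 camera calls.

## Working session

There is one attempt and no reset: what is moved stays moved. The work goes in short steps, Python scripts to look and compute and a tool call to move; the robot and the scene stay as the last step left them, time stands still between calls to the robot, and variables do not carry over. Pictures are saved under pics/ and viewed, at most 10 in all, crops included, and the job is handed in when it is done.

Besides the shell and the picture viewer there is one more tool, called after ">>>" by a JSON object that holds its "method" and its "body", one argument or row to a line. step_arm: Moves the arm, as the interface text tells. Its arguments: {"type":"object","properties":{"increments":{"type":"array"},"fingers":{"type":"number"}},"required":["increments"]}

```bash
mkdir -p pics
cat > h.py <<'E'
import numpy as np, cv2
from cell import state, imaging, env, spot_in, mark_of
def cam(n):
    c=imaging.read_camera(n); return c
def pt(c,u,v,z=None,d=None):
    """pixel->world; with plane z (world mm) or depth d (default z_map)"""
    K=np.array(c["intrinsics"],float); D=np.array(c["distortion"],float)
    x,y=cv2.undistortPoints(np.array([[[u,v]]],float),K,D)[0,0]
    T=np.linalg.inv(np.array(c["camera_from_world"]))
    r=T[:3,:3]@np.array([x,-y,-1.]); o=T[:3,3]
    if z is not None: s=(z-o[2])/r[2]
    else:
        s=d if d else float(np.median(c["z_map"][int(v)-1:int(v)+2,int(u)-1:int(u)+2]))
    return o+s*r
def world(c):
    K=np.array(c["intrinsics"],float); D=np.array(c["distortion"],float)
    u,v=np.meshgrid(np.arange(640.),np.arange(480.))
    p=cv2.undistortPoints(np.stack([u.ravel(),v.ravel()],1)[:,None],K,D)[:,0]
    d=c["z_map"].ravel()
    q=np.stack([p[:,0]*d,-p[:,1]*d,-d],1)
    T=np.linalg.inv(np.array(c["camera_from_world"]))
    return (q@T[:3,:3].T+T[:3,3]).reshape(480,640,3)
def save(c,n,box=None,s=1):
    im=c["color"][:,:,::-1]
    if box: im=im[box[1]:box[3],box[0]:box[2]]
    cv2.imwrite("pics/"+n,cv2.resize(im,None,fx=s,fy=s,interpolation=cv2.INTER_CUBIC))
E
cat > a.py <<'E'
from h import *
s=state();print(s)
for n in ("scene","side"):
    c=cam(n); save(c,n+"1.png")
    for t in ("drift","mat","vise","bar","specimen","middle"):
        for m in mark_of(n,t): print(n,t,np.round(m["uv"]),round(m["confidence"],2),np.round(pt(c,*m["uv"])),np.round(pt(c,*m["uv"],z={"drift":4,"mat":0,"vise":0,"bar":60,"middle":73,"specimen":73}[t])))
E
python3 a.py
```

```text
{'t': 0.0, 'joints': array([ 1.14038867e+00,  4.91580215e-01,  1.55946910e+00, -1.96233926e-06,
        1.09171212e+00, -1.05621863e-01]), 'qvel': array([ 0.00075856, -0.00164551, -0.00122051, -0.0007748 ,  0.0001195 ,
       -0.0006842 ]), 'tau': array([-2.26421807e-04, -6.12648654e+01, -2.58170253e+01,  6.92535401e-02,
        4.82962397e-02, -4.84209102e-05]), 'eef_pos': array([199.32524059, 592.09250584, 214.04215556]), 'tcp_rot': array([-3.14043020e+00, -1.21488739e-04,  2.81680770e+00]), 'ft_force': array([-0.22770664,  0.7554911 , -0.08559955]), 'moment': array([ 0.03651499, -0.00399446,  0.02534233]), 'grip_force': 0.0, 'opening': 1.0003056930094405}
scene drift [421. 226.] 0.82 [503. 319.  22.] [492. 325.   4.]
scene drift [451. 217.] 0.81 [489. 414.  18.] [480. 420.   4.]
scene mat [472. 262.] 0.73 [633. 428.   3.] [631. 429.   0.]
scene mat [302. 272.] 0.32 [601. -37.  61.] [568. -32.   0.]
scene vise [301. 270.] 0.67 [598. -37.  62.] [564. -32.   0.]
scene bar [302. 256.] 0.89 [566. -30.  76.] [557. -28.  60.]
scene bar [226. 355.] 0.64 [ 789. -250.   73.] [ 784. -251.   60.]
scene specimen [321. 253.] 0.92 [568.  20.  78.] [565.  20.  73.]
scene middle [302. 254.] 0.94 [559. -27.  73.] [559. -27.  73.]
scene middle [320. 252.] 0.21 [563.  18.  79.] [560.  19.  73.]
side drift [297. 378.] 0.89 [493. 337.  40.] [499. 321.   4.]
side drift [288. 433.] 0.55 [485. 435.  29.] [489. 427.   4.]
side mat [302. 375.] 0.93 [486. 328.  37.] [491. 311.   0.]
side mat [344. 179.] 0.16 [ 516. -286.   12.] [ 518. -300.    0.]
side vise [296. 378.] 0.51 [495. 337.  40.] [501. 319.   0.]
side bar [305. 228.] 0.92 [563. -17.  74.] [566. -30.  60.]
side specimen [302. 238.] 0.79 [560.  21.  79.] [562.  15.  73.]
side middle [307. 226.] 0.55 [561. -25.  73.] [561. -25.  73.]
```

View pics/scene1.png

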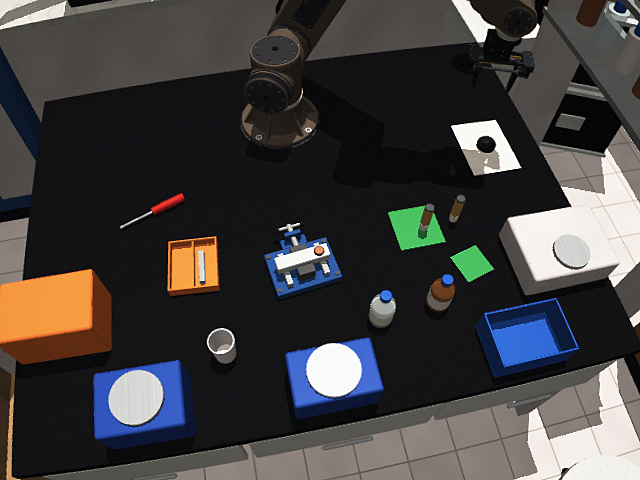

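View pics/side1.png

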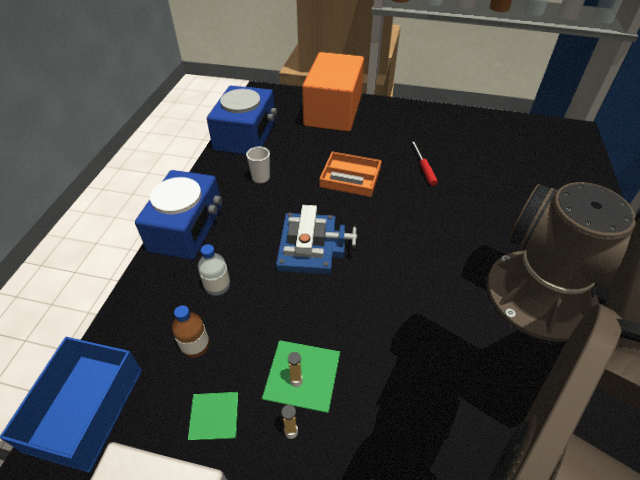

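The scene picture shows the vise at (302,262), with the bar across it and the copper specimen at (320,251). Big green mat is at (417,228), small mat at (472,262). There are two drift-like things: one on the big mat at scene (426,218), world y≈320, and one off the mat at (457,208), y≈420. The first is farther to the robot's right (smaller y) and stands on the 130 mm mat, so it is the one meant. I'll confirm that in a crop.

```bash
cat > b.py <<'E'
from h import *
c=cam("scene"); save(c,"crop1.png",(380,180,500,290),5)
for n in ("scene","side"):
    if n=="side": c=cam(n)
    W=world(c); z=W[...,2]
    def rep(nm,m):
        p=W[m]
        if len(p)<5: print(n,nm,len(p));return
        print(n,nm,len(p),np.round(np.median(p,0),1),np.round(p.min(0)),np.round(p.max(0)), cv2.minAreaRect(p[:,:2].astype(np.float32)))
    R=lambda x0,x1,y0,y1,z0,z1:(W[...,0]>x0)&(W[...,0]<x1)&(W[...,1]>y0)&(W[...,1]<y1)&(z>z0)&(z<z1)&(c["z_map"]>0)
    rep("cap1",R(440,560,270,370,99,112)); rep("shank1",R(440,560,270,370,35,90)); rep("cap2",R(440,560,375,470,92,112))
    hsv=cv2.cvtColor(c["color"],cv2.COLOR_RGB2HSV); g=(hsv[...,0]>45)&(hsv[...,0]<75)&(hsv[...,1]>120)
    rep("mat",g&R(350,640,200,420,-10,15))
    rep("bartop",R(480,640,-130,80,66,77)); rep("spec",R(480,640,-30,80,77,90))
    rep("base",R(440,680,-160,110,20,30))
E
python3 b.py
```

```text
scene cap1 67 [500.5 327.1 105.5] [487. 316.  99.] [513. 341. 112.] ((500.1297607421875, 328.6916809082031), (22.111536026000977, 27.43987464904785), 29.284189224243164)
scene shank1 118 [506.4 321.8  61.5] [492. 314.  35.] [512. 342.  89.] ((504.3360290527344, 325.8872375488281), (27.345136642456055, 16.71425437927246), 65.5687026977539)
scene cap2 67 [487.3 421.4  99.3] [473. 410.  93.] [501. 436. 108.] ((485.7811584472656, 423.0154113769531), (22.868328094482422, 26.441743850708008), 50.03267288208008)
scene mat 1814 [510.9 307.3   4.8] [421. 241.  -4.] [640. 420.  15.] ((531.119384765625, 330.2318420410156), (220.92489624023438, 174.9821014404297), 1.635984182357788)
scene bartop 619 [567.1 -33.1  73.7] [485. -99.  66.] [608.  43.  77.] ((563.80615234375, -27.769500732421875), (125.5717544555664, 117.27556610107422), 57.20097351074219)
scene spec 88 [559.7  14.4  79.8] [542. -24.  77.] [577.  29.  85.] ((561.05859375, 2.282766342163086), (32.9258918762207, 54.49638366699219), 9.63204574584961)
scene base 1494 [586.9 -47.   25.7] [ 468. -124.   20.] [641.  67.  30.] ((550.55999755
[... 586 characters left out ...]
5362854004)
side mat 4176 [492.1 327.3   2.9] [424. 241.  -5.] [640. 420.   9.] ((533.0669555664062, 330.18524169921875), (217.6992645263672, 176.31619262695312), 1.3805266618728638)
side bartop 588 [563.6 -28.4  73.5] [ 537. -102.   66.] [589.  43.  77.] ((563.8056640625, -28.453445434570312), (36.37350082397461, 143.39662170410156), 7.775597095489502)
side spec 78 [556.8  15.1  78.8] [544. -23.  77.] [571.  31.  82.] ((552.6537475585938, 4.3289642333984375), (54.386932373046875, 25.364051818847656), 70.2183837890625)
side base 1473 [538.9   4.7  25.2] [ 468. -124.   20.] [640.  66.  30.] ((549.9169311523438, -29.467628479003906), (157.31851196289062, 179.05856323242188), 7.881357192993164)
```

View pics/crop1.png

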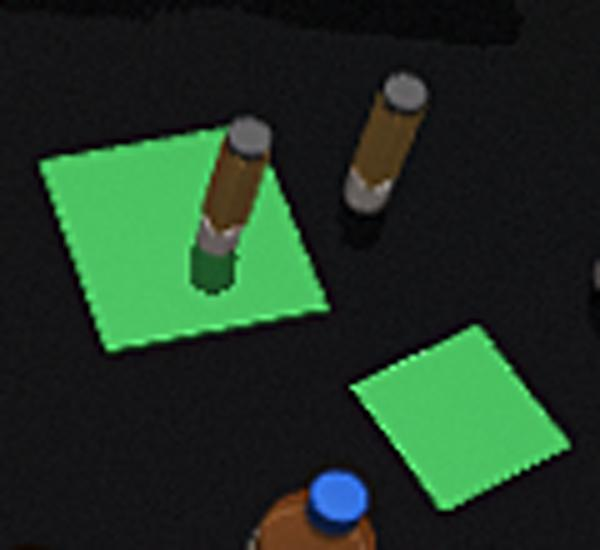

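The crop shows the target drift on the big mat (cap at crop (248,135)), with its look-alike off the mat at (400,95), so this is the one. World: drift about (498,328), bar centre about (564,-28), yaw 7.8°. I'm moving above the drift.

```bash
cat > mv.py <<'E'
import sys,numpy as np
from scipy.spatial.transform import Rotation as Ro
from cell import state
def go(x,y,z):
    s=state(); R=Ro.from_euler("xyz",s["tcp_rot"]).as_matrix()
    print("slide m",np.round(R.T@(np.array([x,y,z],float)-s["eef_pos"])/1000,4),"yaw deg",np.degrees(s["tcp_rot"]).round(2),"pos",s["eef_pos"].round(1),"f",s["ft_force"].round(1),"t",s["t"])
if __name__=="__main__": go(*map(float,sys.argv[1:4]))
E
python3 mv.py 498 328 214
```

```text
slide m [-0.3673 -0.1552  0.0007] yaw deg [180.     0.   161.39] pos [199.4 592.3 214.7] f [-0.3  0.  -0.3] t 0.8
```

>>> {"method": "step_arm", "body": {
  "increments": [
    {"slide": [-0.055, -0.023, 0]},
    {"slide": [-0.11, -0.046, 0]},
    {"slide": [-0.165, -0.07, 0]},
    {"slide": [-0.22, -0.093, 0]},
    {"slide": [-0.275, -0.116, 0]}
  ]
}}

```text
invalid input at $.increments[0]: expected keys slide, roll
```

>>> {"method": "step_arm", "body": {
  "increments": [
    {"slide": [-0.05, -0.021, 0]},
    {"slide": [-0.092, -0.039, 0]},
    {"slide": [-0.092, -0.039, 0]}
  ]
}}

```text
invalid input at $.increments[0]: expected keys slide, roll
```

```bash
cat > c.py <<'E'
from h import *
from mv import go
import sys
c=cam("wrist"); save(c,sys.argv[1]); W=world(c)
m=(abs(W[...,0]-498)<45)&(abs(W[...,1]-328)<45)&(c["z_map"]>0)
for a,b in ((92,112),(75,92),(40,70),(12,25)):
    p=W[m&(W[...,2]>a)&(W[...,2]<b)]
    if len(p)>5: print(a,len(p),np.median(p,0).round(1),cv2.minAreaRect(p[:,:2].astype(np.float32)))
print(np.round(c["camera_from_world"],3))
go(498,328,130)
E
python3 c.py wrist1.png
```

```text
[[ 3.18000e-01  9.48000e-01 -1.00000e-03 -6.23368e+02]
 [-9.14000e-01  3.06000e-01 -2.67000e-01  3.16810e+01]
 [-2.53000e-01  8.60000e-02  9.64000e-01 -3.91677e+02]
 [ 0.00000e+00  0.00000e+00  0.00000e+00  1.00000e+00]]
slide m [-0.3673 -0.1553  0.0846] yaw deg [180.     0.   161.39] pos [199.4 592.3 214.6] f [ 0.2  0.1 -0.1] t 0.85
```

View pics/wrist1.png

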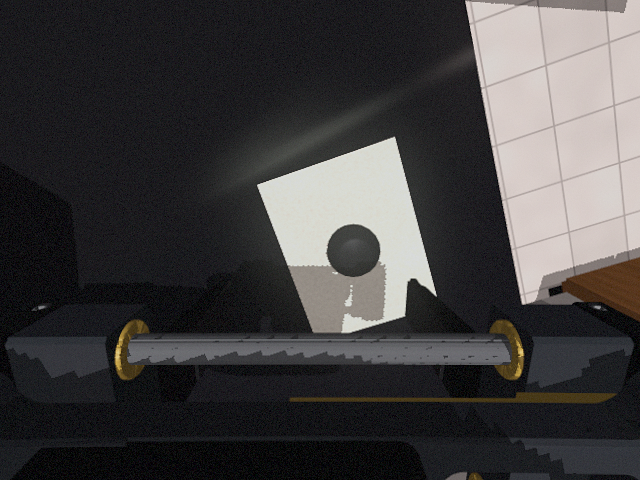

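The calls were refused because they lacked "roll". The picture shows the unmoved start view: a dark ball at (353,250) on a white sheet, and the fingers at rows 340–400.

>>> {"method": "step_arm", "body": {
  "increments": [
    {"slide": [-0.055, -0.023, 0], "roll": 0},
    {"slide": [-0.11, -0.046, 0], "roll": 0},
    {"slide": [-0.165, -0.07, 0], "roll": 0},
    {"slide": [-0.22, -0.093, 0], "roll": 0},
    {"slide": [-0.275, -0.116, 0], "roll": 0}
  ]
}}

```text
t: 1.48
eef_pos: [424.4, 393.3, 214.9]
tcp_rot: [3.141, 0.0, 2.817]
ft_force: [0.4, 0.7, -0.4]
opening: 0.994
grip_force: 0.0
```

>>> {"method": "step_arm", "body": {
  "increments": [
    {"slide": [-0.05, -0.021, 0], "roll": 0},
    {"slide": [-0.092, -0.039, 0], "roll": 0},
    {"slide": [-0.092, -0.039, 0], "roll": 0}
  ]
}}

```text
t: 1.85
eef_pos: [499.7, 326.3, 214.4]
tcp_rot: [-3.142, 0.0, 2.813]
ft_force: [-0.3, -0.5, 0.1]
opening: 1.0
grip_force: 0.0
```

```bash
python3 c.py wrist2.png
```

```text
92 615 [496.7 325.6 104.5] ((497.69122314453125, 325.1407470703125), (22.880699157714844, 23.115697860717773), 88.12731170654297)
75 84 [488.7 327.5  83.2] ((491.459716796875, 328.1598815917969), (25.758140563964844, 12.304991722106934), 61.2999153137207)
40 139 [488.7 328.   55.8] ((491.4531555175781, 328.13568115234375), (25.836627960205078, 12.283754348754883), 61.019203186035156)
12 34 [487.5 327.4  17.9] ((490.9746398925781, 328.4004821777344), (22.49189567565918, 7.945312976837158), 61.13764953613281)
[[ 3.21000e-01  9.47000e-01 -1.00000e-03 -4.67849e+02]
 [-9.13000e-01  3.09000e-01 -2.68000e-01  3.85731e+02]
 [-2.53000e-01  8.70000e-02  9.64000e-01 -2.93002e+02]
 [ 0.00000e+00  0.00000e+00  0.00000e+00  1.00000e+00]]
slide m [0.0005 0.0004 0.0845] yaw deg [-1.8000e+02 -2.0000e-02  1.6125e+02] pos [498.4 327.5 214.5] f [-0.2  0.2 -0.1] t 1.9
```

View pics/wrist2.png

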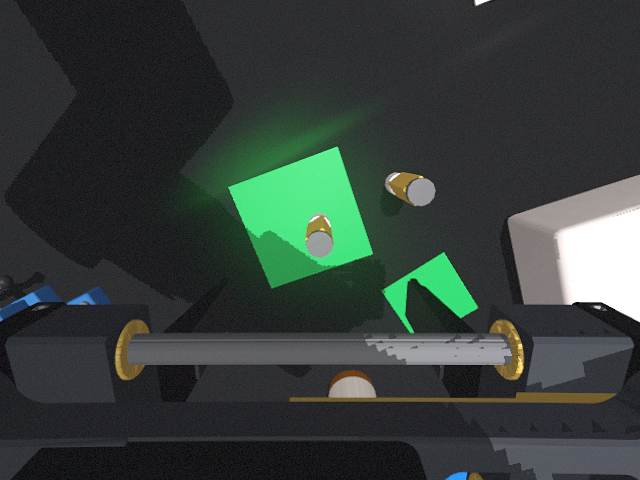

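The view shows the target drift's cap at (319,243) on the big mat, with the look-alike at (418,190) beside it. Next I'll fit the shank's yaw.

```bash
cat > d.py <<'E'
from h import *
from scipy.optimize import minimize
for n in ("wrist","scene","side"):
    c=cam(n);W=world(c)
    m=(abs(W[...,0]-498)<30)&(abs(W[...,1]-328)<30)&(c["z_map"]>0)&(W[...,2]>32)&(W[...,2]<88)
    p=W[m][:,:2]; best=[]
    for t in range(0,90,5):
        def f(q):
            a=np.radians(q[2]);d=p-q[:2];u=np.abs(np.c_[d@[np.cos(a),np.sin(a)],d@[-np.sin(a),np.cos(a)]])-10
            s=np.where((u>0).any(1),np.hypot(*np.maximum(u,0).T),-u.max(1)); return np.minimum(abs(s),4).mean()
        r=minimize(f,[498,328,t],method="Nelder-Mead",options=dict(initial_simplex=[[498,328,t],[503,328,t],[498,333,t],[498,328,t+8]])); best.append((r.fun,r.x[0],r.x[1],r.x[2]%90))
    best.sort(); print(n,len(p),[np.round(b,2) for b in best[:4]])
    hsv=cv2.cvtColor(c["color"],cv2.COLOR_RGB2HSV); g=(hsv[...,0]>45)&(hsv[...,0]<75)&(hsv[...,1]>120)&(W[...,1]<400)&(W[...,0]<600)&(W[...,1]>220)
    k,l,st,ce=cv2.connectedComponentsWithStats(g.astype(np.uint8)); i=1+st[1:,4].argmax()
    v,u=np.nonzero(l==i); h=cv2.convexHull(np.c_[u,v].astype(np.int32))[:,0]
    q=np.array([pt(c,*a,z=4)[:2] for a in h.astype(float)],np.float32); print("mat",cv2.minAreaRect(q))
E
python3 d.py
```

```text
wrist 265 [array([1.200e-01, 4.979e+02, 3.249e+02, 1.335e+01]), array([1.200e-01, 4.979e+02, 3.249e+02, 1.335e+01]), array([1.200e-01, 4.979e+02, 3.249e+02, 1.335e+01]), array([1.200e-01, 4.979e+02, 3.249e+02, 1.335e+01])]
mat ((477.7082214355469, 297.3675537109375), (172.24627685546875, 151.54608154296875), 0.3640649914741516)
scene 123 [array([  0.97, 498.79, 327.76,  16.17]), array([  0.97, 498.79, 327.76,  16.17]), array([  0.97, 498.79, 327.76,  16.17]), array([  0.97, 498.79, 327.76,  16.17])]
mat ((492.2396240234375, 309.710205078125), (134.57301330566406, 132.97865295410156), 0.9100902080535889)
side 151 [array([  0.56, 497.64, 327.29,  12.47]), array([  0.56, 497.64, 327.29,  12.47]), array([  0.56, 497.65, 327.29,  12.47]), array([  0.56, 497.64, 327.29,  12.47])]
mat ((491.50872802734375, 308.399169921875), (133.80076599121094, 135.61463928222656), 0.7001369595527649)
```

>>> {"method": "step_arm", "body": {
  "increments": [
    {"slide": [0, 0, 0.012], "roll": 0.18},
    {"slide": [0, 0, 0.024], "roll": 0.36},
    {"slide": [0, 0, 0.036], "roll": 0.54},
    {"slide": [0, 0, 0.05], "roll": 0.72},
    {"slide": [0, 0, 0.065], "roll": 0.9}
  ],
  "fingers": 0.55
}}

```text
t: 2.68
eef_pos: [496.8, 329.5, 149.5]
tcp_rot: [3.141, -0.0, 1.913]
ft_force: [-0.2, -0.0, 0.3]
opening: 0.569
grip_force: 0.0
```

>>> {"method": "step_arm", "body": {
  "increments": [
    {"slide": [0, 0, 0.0], "roll": 0.108},
    {"slide": [0, 0, 0.0], "roll": 0.108}
  ]
}}

```text
t: 2.92
eef_pos: [497.0, 329.3, 149.7]
tcp_rot: [-3.142, -0.0, 1.811]
ft_force: [-0.2, 0.5, -0.1]
opening: 0.55
grip_force: 0.0
```

```bash
python3 mv.py 498 326.5 45;python3 d.py|head -1
```

```text
slide m [-0.0029  0.0003  0.1047] yaw deg [-179.99   -0.    103.78] pos [497.  329.3 149.7] f [-0.2  0.5 -0.1] t 2.925
wrist 433 [array([1.600e-01, 4.979e+02, 3.253e+02, 1.333e+01]), array([1.600e-01, 4.979e+02, 3.253e+02, 1.333e+01]), array([1.600e-01, 4.979e+02, 3.253e+02, 1.333e+01]), array([1.600e-01, 4.979e+02, 3.253e+02, 1.333e+01])]
```

>>> {"method": "step_arm", "body": {
  "increments": [
    {"slide": [-0.003, 0.001, 0.02], "roll": 0.005},
    {"slide": [-0.003, 0.001, 0.05], "roll": 0.005},
    {"slide": [-0.003, 0.001, 0.08], "roll": 0.005},
    {"slide": [-0.003, 0.001, 0.1045], "roll": 0.005},
    {"slide": [-0.003, 0.001, 0.1045], "roll": 0.005}
  ]
}}

```text
t: 3.7
eef_pos: [498.7, 325.5, 44.0]
tcp_rot: [-3.139, 0.001, 1.805]
ft_force: [0.2, -0.1, 0.5]
opening: 0.547
grip_force: 0.0
```

>>> {"method": "step_arm", "body": {
  "increments": [
    {"slide": [0, 0, 0], "roll": 0},
    {"slide": [0, 0, 0], "roll": 0},
    {"slide": [0, 0, 0], "roll": 0},
    {"slide": [0, 0, 0], "roll": 0},
    {"slide": [0, 0, 0], "roll": 0}
  ],
  "fingers": 0.0
}}

```text
t: 4.32
eef_pos: [499.7, 325.8, 45.7]
tcp_rot: [3.141, -0.0, 1.804]
ft_force: [-1.7, -0.3, 5.9]
opening: 0.236
grip_force: 30.0
```

>>> {"method": "step_arm", "body": {
  "increments": [
    {"slide": [0, 0, 0], "roll": 0},
    {"slide": [0, 0, 0], "roll": 0}
  ]
}}

```text
t: 4.58
eef_pos: [499.7, 325.8, 45.7]
tcp_rot: [3.141, -0.0, 1.804]
ft_force: [-0.9, -0.7, 5.8]
opening: 0.236
grip_force: 30.0
```

Run:
```python
from h import *
print(state())
c=cam("wrist"); save(c,"w3.png")
```

```text
{'t': 4.575, 'joints': array([4.67066247e-01, 6.61868670e-01, 1.77920037e+00, 1.42268283e-04,
       6.99512348e-01, 2.33944989e-01]), 'qvel': array([-0.00137251,  0.00098928,  0.00214369, -0.00095775,  0.00151022,
        0.00191145]), 'tau': array([-1.81249408e-01, -6.00521994e+01, -1.65199292e+01,  2.12654646e-02,
       -2.07720464e-01,  1.85493962e-03]), 'eef_pos': array([499.71722536, 325.83063449,  45.73397226]), 'tcp_rot': array([ 3.14063020e+00, -3.23638056e-04,  1.80380893e+00]), 'ft_force': array([-0.87689657, -0.74080395,  5.83091424]), 'moment': array([-0.07427895,  0.18962175,  0.00762165]), 'grip_force': 29.98786211013794, 'opening': 0.2359234034232205}
```

View pics/w3.png

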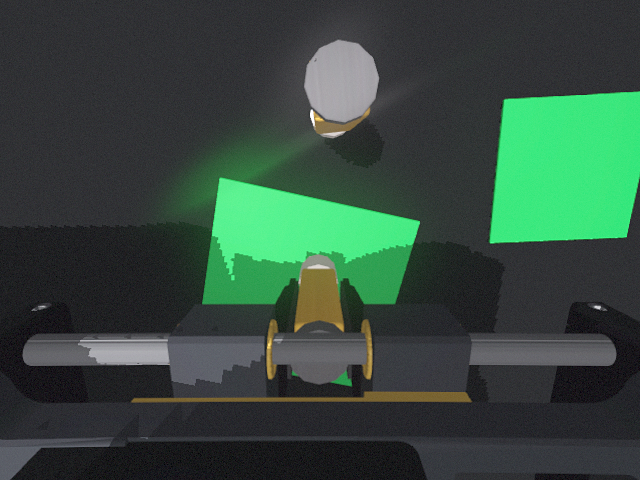

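The drift sits between the pads: foot at (318,262), cap at (320,350), and it looks upright. I'll lift a little and check that it hangs freely.

>>> {"method": "step_arm", "body": {
  "increments": [
    {"slide": [0, 0, -0.005], "roll": 0},
    {"slide": [0, 0, -0.015], "roll": 0},
    {"slide": [0, 0, -0.03], "roll": 0},
    {"slide": [0, 0, -0.03], "roll": 0}
  ]
}}

```text
t: 5.12
eef_pos: [500.1, 326.0, 76.7]
tcp_rot: [3.139, -0.001, 1.804]
ft_force: [0.1, -0.2, -2.9]
opening: 0.237
grip_force: 30.0
```

```bash
cat > e.py <<'E'
from h import *
from mv import go
s=state();print(s["eef_pos"].round(1),s["ft_force"].round(2),s["moment"].round(3),s["opening"])
x,y,z=s["eef_pos"]
for n in ("scene","side"):
    c=cam(n);W=world(c)
    m=(np.hypot(W[...,0]-x,W[...,1]-y)<26)&(c["z_map"]>0)
    for a,b in((-41,-36),(-36,-30),(-30,-24),(-24,-19),(-19,-12),(-12,-5)):
        p=W[m&(W[...,2]>z+a)&(W[...,2]<z+b)]
        if len(p)>3: print(n,a,len(p),((p.min(0)+p.max(0))/2-[x,y,0]).round(1),p.min(0)[2].round(1), (np.median(p,0)-[x,y,0]).round(1))
    save(c,f"lift_{n}.png")
E
python3 e.py
```

```text
[500.1 326.   76.7] [ 0.11 -0.17 -2.91] [-0.029  0.064  0.006] 0.23655152792933667
scene -41 7 [ 6.1  1.1 38.5] 36.5 [ 6.6 -3.6 39.8]
scene -36 9 [ 6.  -2.8 44. ] 41.8 [ 6.5 -7.2 44.1]
scene -30 10 [ 6.5 -1.7 49.5] 46.8 [ 8.1 -2.7 49.7]
scene -24 12 [ 3.6 -0.9 55. ] 53.0 [ 7.4 -2.6 55.3]
scene -19 14 [ 2.6 -1.2 61.1] 57.9 [ 6.4 -5.7 60.3]
scene -12 10 [ 3.   1.4 67.4] 64.8 [ 7.  -5.7 67. ]
side -41 15 [-3.7 10.1 38.4] 36.0 [-5.7 12.  38.3]
side -36 19 [-4.   8.6 44.1] 41.6 [-4.4 12.  43.7]
side -30 14 [-3.9  8.5 49.7] 46.8 [-8.1 11.3 50.4]
side -24 20 [-2.6  8.3 55.1] 53.0 [-4.7 10.7 55. ]
side -19 17 [-4.4 10.8 61.1] 57.8 [-2.9 11.3 61.1]
side -12 19 [-4.6  9.5 68.5] 65.3 [-6.4 10.9 68.8]
```

Run:
```python
import cv2,numpy as np
from h import *
ims=[]
for n in("scene","side"):
    c=cam(n); im=cv2.imread(f"pics/lift_{n}.png")
    K=np.array(c["intrinsics"],float);D=np.array(c["distortion"],float);T=np.array(c["camera_from_world"])
    def pr(p):
        q=T@np.r_[p,1]; return cv2.projectPoints(np.array([[q[0],-q[1],-q[2]]]),np.zeros(3),np.zeros(3),K,D)[0][0,0]
    a=pr([500,326,36]);b=pr([500,326,136]); u,v=((a+b)/2).astype(int)
    x0,y0=u-40,v-55
    k=cv2.resize(im[y0:y0+110,x0:x0+80],None,fx=5,fy=5,interpolation=cv2.INTER_CUBIC)
    cv2.line(k,tuple(int(t) for t in (a-[x0-8,y0])*5),tuple(int(t) for t in (b-[x0-8,y0])*5),(0,0,255),1)
    ims.append(k)
cv2.imwrite("pics/lift.png",np.hstack(ims))
c=cam("wrist");W=world(c)
m=(abs(W[...,0]-500)<24)&(abs(W[...,1]-326)<24)&(c["z_map"]>0)
for z in range(32,132,10):
    p=W[m&(W[...,2]>z)&(W[...,2]<z+10)]
    if len(p)>4: print(z,len(p),p.min(0).round(1),p.max(0).round(1))
```

```text
32 105 [485.9 322.5  33.6] [509.  337.1  41.9]
42 166 [486.  323.4  42. ] [509.  337.1  51.9]
52 206 [486.  322.1  52.1] [509.4 337.1  62. ]
62 210 [486.3 330.7  62. ] [505.7 337.2  71.9]
72 327 [480.8 326.2  72. ] [511.2 339.2  82. ]
82 523 [478.4 324.8  82. ] [513.9 340.   92. ]
92 653 [477.3 323.7  92. ] [515.6 340.2 102. ]
102 853 [476.8 323.5 102. ] [516.  340.4 112. ]
112 951 [477.8 321.8 112. ] [514.7 340.3 122. ]
122 1067 [478.9 309.2 122. ] [514.4 340.1 132. ]
```

View pics/lift.png

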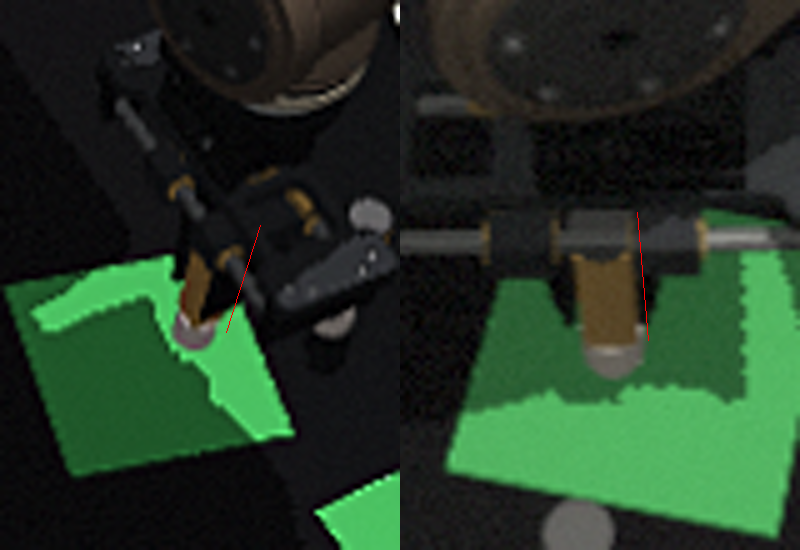

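Both views show the drift parallel to the projected vertical (red line), so it hangs upright; foot at (193,330) in the left panel and (612,355) in the right. The gripper reads 2.9 N of weight. Next I'll carry it over the bar.

```bash
python3 mv.py 565 -28 160
```

```text
slide m [-0.3592 -0.0177 -0.0851] yaw deg [-179.97    0.    103.35] pos [499.3 325.6  74.8] f [ 0.2 -0.3 -3.8] t 5.375
```

>>> {"method": "step_arm", "body": {
  "increments": [
    {"slide": [-0.02, -0.001, -0.04], "roll": 0},
    {"slide": [-0.06, -0.003, -0.075], "roll": 0},
    {"slide": [-0.11, -0.005, -0.085], "roll": 0},
    {"slide": [-0.16, -0.008, -0.085], "roll": 0},
    {"slide": [-0.21, -0.01, -0.085], "roll": 0}
  ]
}}

```text
t: 6.0
eef_pos: [538.2, 117.5, 160.1]
tcp_rot: [3.142, -0.0, 1.804]
ft_force: [0.9, 0.3, -3.3]
opening: 0.232
grip_force: 30.0
```

>>> {"method": "step_arm", "body": {
  "increments": [
    {"slide": [-0.05, -0.0026, 0], "roll": 0},
    {"slide": [-0.1, -0.005, 0], "roll": 0},
    {"slide": [-0.135, -0.007, 0], "roll": 0},
    {"slide": [-0.149, -0.0077, 0], "roll": 0},
    {"slide": [-0.149, -0.0077, 0], "roll": 0}
  ]
}}

```text
t: 6.62
eef_pos: [565.0, -27.9, 159.8]
tcp_rot: [-3.141, -0.0, 1.803]
ft_force: [0.1, 0.9, -3.3]
opening: 0.239
grip_force: 30.0
```

```bash
cat > f.py <<'E'
from h import *
from mv import go
go(565,-28,125)
c=cam("wrist"); save(c,"press.png",(120,100,520,420),2);W=world(c); C=c["color"]
x,y,z=state()["eef_pos"]
ms=(W[...,2]>z-42)&(W[...,2]<z)&(abs(W[...,0]-x)<24)&(abs(W[...,1]-y)<24)&(c["z_map"]>0); p=W[ms]
if len(p): print("drift",len(p),p.min(0).round(1),p.max(0).round(1))
m=(W[...,2]>64)&(W[...,2]<77)&(abs(W[...,0]-565)<40)&(abs(W[...,1]+28)<100)&(c["z_map"]>0)
p=W[m]; print("bar",len(p),np.median(p,0).round(1),cv2.minAreaRect(p[:,:2].astype(np.float32)))
for t in("specimen","middle"):
    for q in mark_of("wrist",t)[:2]: print(t,q,pt(c,*q["uv"],z=73).round(1))
E
python3 f.py
```

```text
slide m [-0.0001 -0.      0.0348] yaw deg [-1.7997e+02 -2.0000e-02  1.0328e+02] pos [565.  -27.9 159.8] f [ 0.1  0.9 -3.3] t 6.625
drift 751 [551.6 -31.7 118.7] [575.1 -16.2 159.7]
bar 3490 [555.9  -5.8  74.1] ((559.29931640625, -12.867740631103516), (36.57691955566406, 102.66602325439453), 7.578061103820801)
specimen {'uv': [322.0, 197.2], 'confidence': 0.9} [556.6  14.5  73. ]
middle {'uv': [315.9, 254.2], 'confidence': 0.61} [562.4 -30.8  73. ]
```

View pics/press.png

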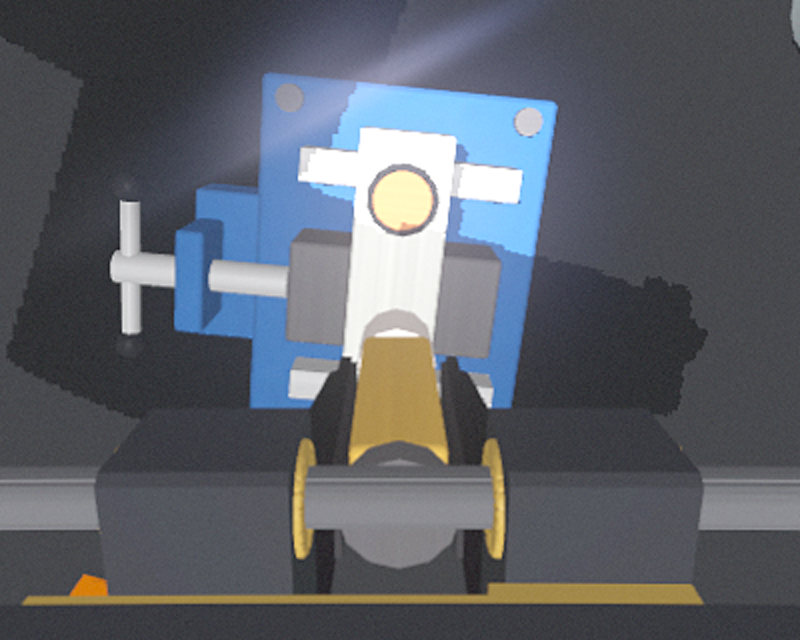

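The view shows the foot at crop (397,325), above the bar, 130 px from the specimen disc at (403,200). A small shift of about (-1,-2) mm centres it. Next I descend to about 7 mm above the bar.

>>> {"method": "step_arm", "body": {
  "increments": [
    {"slide": [-0.0017, -0.0014, 0.0], "roll": 0},
    {"slide": [-0.0017, -0.0014, 0.015], "roll": 0},
    {"slide": [-0.0017, -0.0014, 0.028], "roll": 0},
    {"slide": [-0.0017, -0.0014, 0.035], "roll": 0},
    {"slide": [-0.0017, -0.0014, 0.037], "roll": 0}
  ]
}}

```text
t: 7.4
eef_pos: [564.0, -29.7, 122.3]
tcp_rot: [-3.141, -0.001, 1.804]
ft_force: [-0.4, -0.4, -3.8]
opening: 0.235
grip_force: 30.0
```

>>> {"method": "step_arm", "body": {
  "increments": [
    {"slide": [0, 0, 0.0007], "roll": 0},
    {"slide": [0, 0, 0.0014], "roll": 0},
    {"slide": [0, 0, 0.0021], "roll": 0},
    {"slide": [0, 0, 0.0028], "roll": 0},
    {"slide": [0, 0, 0.0035], "roll": 0}
  ]
}}

```text
t: 8.02
eef_pos: [564.2, -29.7, 119.6]
tcp_rot: [3.141, -0.0, 1.804]
ft_force: [-0.2, 0.2, -4.7]
opening: 0.234
grip_force: 30.0
```

>>> {"method": "step_arm", "body": {
  "increments": [
    {"slide": [0, 0, 0.0006], "roll": 0},
    {"slide": [0, 0, 0.0012], "roll": 0},
    {"slide": [0, 0, 0.0018], "roll": 0},
    {"slide": [0, 0, 0.0024], "roll": 0},
    {"slide": [0, 0, 0.003], "roll": 0}
  ]
}}

```text
t: 8.65
eef_pos: [564.1, -29.7, 116.5]
tcp_rot: [-3.142, -0.0, 1.804]
ft_force: [0.9, 0.1, -2.6]
opening: 0.234
grip_force: 30.0
```

>>> {"method": "step_arm", "body": {
  "increments": [
    {"slide": [0, 0, 0.0006], "roll": 0},
    {"slide": [0, 0, 0.0012], "roll": 0},
    {"slide": [0, 0, 0.0018], "roll": 0}
  ]
}}

```text
t: 9.02
eef_pos: [564.4, -29.8, 115.2]
tcp_rot: [3.141, 0.0, 1.804]
ft_force: [-1.5, 0.8, 5.3]
opening: 0.232
grip_force: 30.0
```

>>> {"method": "step_arm", "body": {
  "increments": [
    {"slide": [0, 0, 0.0006], "roll": 0},
    {"slide": [0, 0, 0.0012], "roll": 0}
  ]
}}

```text
t: 9.28
eef_pos: [564.6, -29.8, 114.6]
tcp_rot: [3.14, 0.001, 1.804]
ft_force: [-2.0, -1.0, 7.9]
opening: 0.238
grip_force: 30.0
```

>>> {"method": "step_arm", "body": {
  "increments": [
    {"slide": [0, 0, 0.0006], "roll": 0},
    {"slide": [0, 0, 0.0012], "roll": 0}
  ]
}}

```text
t: 9.52
eef_pos: [564.6, -29.9, 113.4]
tcp_rot: [3.14, 0.001, 1.804]
ft_force: [-1.6, -0.2, 7.8]
opening: 0.237
grip_force: 30.0
```

The bar is sinking at a steady 8 N. Continuing slowly.

>>> {"method": "step_arm", "body": {
  "increments": [
    {"slide": [0, 0, 0.0006], "roll": 0},
    {"slide": [0, 0, 0.0012], "roll": 0}
  ]
}}

```text
t: 9.78
eef_pos: [564.6, -29.8, 112.2]
tcp_rot: [3.14, 0.001, 1.804]
ft_force: [-1.4, -0.8, 8.3]
opening: 0.237
grip_force: 30.0
```

>>> {"method": "step_arm", "body": {
  "increments": [
    {"slide": [0, 0, 0.0006], "roll": 0},
    {"slide": [0, 0, 0.0012], "roll": 0}
  ]
}}

```text
t: 10.02
eef_pos: [564.6, -29.8, 111.0]
tcp_rot: [3.14, 0.001, 1.804]
ft_force: [-2.2, -0.6, 6.9]
opening: 0.237
grip_force: 30.0
```

>>> {"method": "step_arm", "body": {
  "increments": [
    {"slide": [0, 0, 0.0006], "roll": 0},
    {"slide": [0, 0, 0.001], "roll": 0}
  ]
}}

```text
t: 10.28
eef_pos: [564.6, -29.8, 110.0]
tcp_rot: [3.14, 0.001, 1.804]
ft_force: [-2.3, -0.0, 8.4]
opening: 0.235
grip_force: 30.0
```

>>> {"method": "step_arm", "body": {
  "increments": [
    {"slide": [0, 0, 0.0005], "roll": 0}
  ]
}}

```text
t: 10.4
eef_pos: [564.8, -29.9, 109.7]
tcp_rot: [3.14, 0.001, 1.804]
ft_force: [-1.6, -0.6, 13.4]
opening: 0.236
grip_force: 30.0
```

>>> {"method": "step_arm", "body": {
  "increments": [
    {"slide": [0, 0, 0.0005], "roll": 0}
  ]
}}

```text
t: 10.52
eef_pos: [565.0, -29.9, 109.6]
tcp_rot: [3.139, 0.001, 1.804]
ft_force: [-2.2, -0.1, 17.9]
opening: 0.236
grip_force: 30.0
```

The bar has met the parallels: about 9 N per mm from here.

>>> {"method": "step_arm", "body": {
  "increments": [
    {"slide": [0, 0, 0.0003], "roll": 0},
    {"slide": [0, 0, 0.0006], "roll": 0}
  ]
}}

```text
t: 10.78
eef_pos: [565.3, -30.0, 109.6]
tcp_rot: [3.138, 0.002, 1.804]
ft_force: [-2.9, -0.1, 19.7]
opening: 0.237
grip_force: 30.0
```

>>> {"method": "step_arm", "body": {
  "increments": [
    {"slide": [0, 0, 0.0002], "roll": 0}
  ]
}}

```text
t: 10.9
eef_pos: [565.4, -30.0, 109.5]
tcp_rot: [3.138, 0.002, 1.804]
ft_force: [-4.4, -0.1, 22.3]
opening: 0.237
grip_force: 30.0
```

>>> {"method": "step_arm", "body": {
  "increments": [
    {"slide": [0, 0, 0.0003], "roll": 0}
  ]
}}

```text
t: 11.02
eef_pos: [565.5, -30.0, 109.5]
tcp_rot: [3.137, 0.002, 1.804]
ft_force: [-4.3, -0.5, 25.0]
opening: 0.24
grip_force: 30.0
```

>>> {"method": "step_arm", "body": {
  "increments": [
    {"slide": [0, 0, 0.0001], "roll": 0}
  ]
}}

```text
t: 11.15
eef_pos: [565.5, -30.0, 109.5]
tcp_rot: [3.137, 0.002, 1.804]
ft_force: [-4.4, -1.1, 24.8]
opening: 0.237
grip_force: 30.0
```

>>> {"method": "step_arm", "body": {
  "increments": [
    {"slide": [0, 0, 0.0002], "roll": 0},
    {"slide": [0, 0, 0.0002], "roll": 0}
  ]
}}

```text
t: 11.4
eef_pos: [565.5, -30.0, 109.4]
tcp_rot: [3.137, 0.002, 1.804]
ft_force: [-5.8, -0.9, 25.2]
opening: 0.238
grip_force: 30.0
```

```bash
python3 mv.py 565 -30 160
```

```text
slide m [ 0.     -0.0003 -0.0506] yaw deg [1.7974e+02 1.2000e-01 1.0336e+02] pos [565.5 -30.  109.4] f [-5.8 -0.9 25.2] t 11.4
```

>>> {"method": "step_arm", "body": {
  "increments": [
    {"slide": [0, 0, 0.0002], "roll": 0},
    {"slide": [0, 0, 0.0002], "roll": 0}
  ]
}}

```text
t: 11.65
eef_pos: [565.6, -30.0, 109.4]
tcp_rot: [3.137, 0.002, 1.804]
ft_force: [-4.8, -0.2, 27.3]
opening: 0.235
grip_force: 29.9
```

27.3 N reached. Lifting off gently.

>>> {"method": "step_arm", "body": {
  "increments": [
    {"slide": [0, 0, -0.001], "roll": 0},
    {"slide": [0, 0, -0.003], "roll": 0},
    {"slide": [0, 0, -0.007], "roll": 0},
    {"slide": [0, 0, -0.02], "roll": 0},
    {"slide": [0, 0, -0.055], "roll": 0}
  ]
}}

```text
t: 12.28
eef_pos: [563.5, -29.6, 161.2]
tcp_rot: [-3.139, -0.001, 1.804]
ft_force: [0.3, -1.3, -2.9]
opening: 0.236
grip_force: 30.0
```

```bash
cat > g.py <<'E'
from h import *
from mv import go
go(499.7,325.8,160)
for n in("side","scene"):
    c=cam(n);W=world(c)
    m=(abs(W[...,0]-564)<26)&(abs(W[...,1]+28)<100)&(W[...,2]>60)&(W[...,2]<80)&(c["z_map"]>0)
    d=W-[564,-28,0]; v=-d[...,0]*.135*-1*-1+d[...,1]*.991
    for a,b in((-65,-30),(-25,20),(60,70)): print(n,a,np.median(W[...,2][m&(v>a)&(v<b)]).round(1))
save(c,"after.png",(250,200,360,310),5)
c=cam("wrist");W=world(c);x,y,z=state()["eef_pos"]
p=W[(W[...,2]>z-44)&(W[...,2]<z-20)&(abs(W[...,0]-x)<24)&(abs(W[...,1]-y)<24)]
print("drift",(p.min(0)-[x,y,z]).round(1),(p.max(0)-[x,y,z]).round(1))
E
python3 g.py
```

```text
slide m [0.3605 0.02   0.0016] yaw deg [-1.7984e+02 -7.0000e-02  1.0335e+02] pos [563.5 -29.6 161.2] f [ 0.3 -1.3 -2.9] t 12.275
side -65 68.0
side -25 67.8
side 60 67.1
scene -65 68.5
scene -25 68.4
scene 60 68.4
drift [-12.3  -2.8 -39.4] [ 10.7  11.4 -20.1]
```

View pics/after.png

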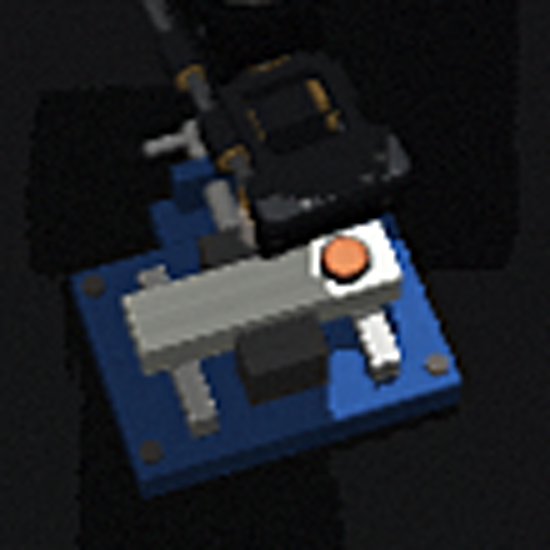

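The bar top now reads 68 mm and level; it rests on both parallels (crop (195,400) and (378,345)), and the specimen at (345,257) is untouched. I'm carrying the drift back to the mat.

>>> {"method": "step_arm", "body": {
  "increments": [
    {"slide": [0.03, 0.0017, 0], "roll": 0},
    {"slide": [0.08, 0.0045, 0], "roll": 0},
    {"slide": [0.13, 0.0072, 0], "roll": 0},
    {"slide": [0.18, 0.01, 0], "roll": 0},
    {"slide": [0.23, 0.0128, 0], "roll": 0}
  ]
}}

```text
t: 13.05
eef_pos: [522.7, 198.5, 160.5]
tcp_rot: [-3.14, -0.0, 1.804]
ft_force: [0.8, 0.4, -3.4]
opening: 0.238
grip_force: 30.0
```

>>> {"method": "step_arm", "body": {
  "increments": [
    {"slide": [0.05, 0.0028, 0.02], "roll": 0},
    {"slide": [0.1, 0.0055, 0.06], "roll": 0},
    {"slide": [0.125, 0.007, 0.09], "roll": 0},
    {"slide": [0.13, 0.0072, 0.1], "roll": 0},
    {"slide": [0.13, 0.0072, 0.104], "roll": 0}
  ]
}}

```text
t: 13.68
eef_pos: [500.3, 324.8, 56.8]
tcp_rot: [-3.14, 0.0, 1.804]
ft_force: [0.8, -0.3, -3.1]
opening: 0.236
grip_force: 30.0
```

>>> {"method": "step_arm", "body": {
  "increments": [
    {"slide": [0, 0, 0.002], "roll": 0},
    {"slide": [0, 0, 0.004], "roll": 0},
    {"slide": [0, 0, 0.006], "roll": 0}
  ]
}}

```text
t: 14.05
eef_pos: [500.9, 324.8, 52.0]
tcp_rot: [3.141, -0.0, 1.803]
ft_force: [0.0, 0.5, -3.6]
opening: 0.234
grip_force: 30.0
```

```bash
sed -i 's/lift_/down_/' e.py; python3 e.py | head -1; python3 mv.py 499.7 325.8 46
```

```text
[500.9 324.8  52. ] [ 0.    0.45 -3.63] [-0.087  0.016  0.043] 0.23352693437567043
slide m [ 0.001  -0.0007  0.0056] yaw deg [ 1.7998e+02 -1.0000e-02  1.0333e+02] pos [500.6 325.   51.6] f [ 0.2  0.3 -2.9] t 14.15
```

>>> {"method": "step_arm", "body": {
  "increments": [
    {"slide": [0, 0, 0.0015], "roll": 0},
    {"slide": [0, 0, 0.003], "roll": 0},
    {"slide": [0, 0, 0.004], "roll": 0}
  ]
}}

```text
t: 14.52
eef_pos: [500.5, 325.2, 47.3]
tcp_rot: [-3.142, -0.0, 1.804]
ft_force: [-0.5, 0.5, -3.3]
opening: 0.234
grip_force: 30.0
```

>>> {"method": "step_arm", "body": {
  "increments": [
    {"slide": [0, 0, 0.0006], "roll": 0},
    {"slide": [0, 0, 0.0012], "roll": 0}
  ]
}}

```text
t: 14.78
eef_pos: [500.5, 325.2, 46.2]
tcp_rot: [3.142, -0.0, 1.804]
ft_force: [0.3, 0.3, -3.0]
opening: 0.234
grip_force: 30.0
```

>>> {"method": "step_arm", "body": {
  "increments": [
    {"slide": [0, 0, 0.0004], "roll": 0},
    {"slide": [0, 0, 0.0006], "roll": 0}
  ]
}}

```text
t: 15.02
eef_pos: [500.6, 325.2, 45.8]
tcp_rot: [3.141, -0.0, 1.804]
ft_force: [-1.8, -0.0, 0.9]
opening: 0.238
grip_force: 30.0
```

Contact with the mat. Releasing.

>>> {"method": "step_arm", "body": {
  "increments": [
    {"slide": [0, 0, 0], "roll": 0},
    {"slide": [0, 0, 0], "roll": 0},
    {"slide": [0, 0, 0], "roll": 0},
    {"slide": [0, 0, 0], "roll": 0}
  ],
  "fingers": 0.55
}}

```text
t: 15.52
eef_pos: [500.6, 325.2, 45.7]
tcp_rot: [3.141, -0.0, 1.804]
ft_force: [0.9, -0.9, -0.8]
opening: 0.538
grip_force: 0.0
```

>>> {"method": "step_arm", "body": {
  "increments": [
    {"slide": [0, 0, -0.015], "roll": 0},
    {"slide": [0, 0, -0.04], "roll": 0},
    {"slide": [0, 0, -0.08], "roll": 0},
    {"slide": [0, 0, -0.12], "roll": 0},
    {"slide": [0, 0, -0.15], "roll": 0}
  ]
}}

```text
t: 16.15
eef_pos: [500.6, 325.3, 198.6]
tcp_rot: [3.139, -0.001, 1.804]
ft_force: [-0.8, 0.2, -0.1]
opening: 0.552
grip_force: 0.0
```

>>> {"method": "step_arm", "body": {
  "increments": [
    {"slide": [0, 0, 0], "roll": 0},
    {"slide": [0, 0, 0], "roll": 0},
    {"slide": [0, 0, 0], "roll": 0},
    {"slide": [0, 0, 0], "roll": 0}
  ]
}}

```text
t: 16.65
eef_pos: [500.3, 325.1, 194.8]
tcp_rot: [-3.14, 0.0, 1.804]
ft_force: [0.2, -0.6, -0.6]
opening: 0.55
grip_force: 0.0
```

```bash
python3 d.py; python3 b.py | grep -E "cap|bartop"
python3 - <<'E'
from h import *
c=cam("side"); save(c,"final.png",(240,180,400,440),2)
E
```

```text
wrist 257 [array([1.4000e-01, 4.9840e+02, 3.2463e+02, 1.3700e+01]), array([1.4000e-01, 4.9840e+02, 3.2463e+02, 1.3700e+01]), array([1.4000e-01, 4.9840e+02, 3.2463e+02, 1.3700e+01]), array([1.4000e-01, 4.9840e+02, 3.2463e+02, 1.3700e+01])]
mat ((489.52996826171875, 317.1771545410156), (164.9208984375, 181.49685668945312), 17.410993576049805)
scene 122 [array([  0.98, 499.73, 327.75,  13.26]), array([  0.98, 499.73, 327.75,  13.26]), array([  0.98, 499.73, 327.75,  13.26]), array([  0.98, 499.73, 327.75,  13.26])]
mat ((491.7724609375, 309.8511047363281), (133.8644256591797, 132.8747100830078), 0.9000069499015808)
side 150 [array([  0.53, 498.79, 326.69,  14.14]), array([  0.53, 498.79, 326.69,  14.14]), array([  0.53, 498.79, 326.69,  14.14]), array([  0.53, 498.79, 326.69,  14.14])]
mat ((491.7388916015625, 309.0531921386719), (134.24488830566406, 133.38400268554688), 1.1896475553512573)
scene cap1 60 [501.4 327.3 105.1] [488. 314.  99.] [513. 339. 112.] ((500.9427185058594, 327.4695129394531), (21.56095314025879, 25.48998260498047), 27.901586532592773)
scene cap2 65 [487.  421.9 100. ] [475. 411.  93.] [500. 436. 105.] ((487.32781982421875, 421.2423400878906), (22.951295852661133, 24.519319534301758), 45.343143463134766)
scene bartop 606 [564.6 -30.9  69.6] [538. -99.  66.] [593.  43.  77.] ((564.6143798828125, -28.382354736328125), (55.20756149291992, 140.6238555908203), 3.44366717338562)
side cap1 124 [499.  328.1 103.1] [488. 316.  99.] [510. 339. 107.] ((499.2747802734375, 327.29925537109375), (19.95911407470703, 22.927637100219727), 15.62364387512207)
side cap2 178 [482.9 423.7  99.3] [471. 411.  92.] [494. 435. 103.] ((483.1392517089844, 422.3917236328125), (21.76035499572754, 24.33519172668457), 14.109411239624023)
side bartop 0
```

View pics/final.png

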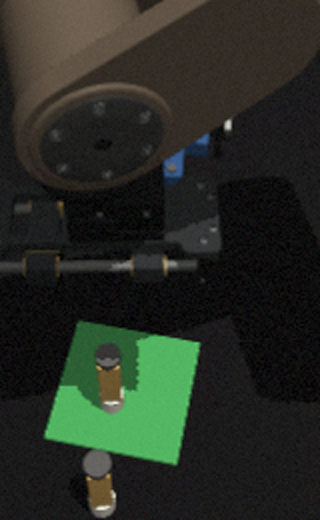

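The drift stands upright on its mat at (110,385), with the look-alike undisturbed at (98,490). The gripper is clear of everything, so I'm handing in.

```bash
python3 -c "
from cell import env; print(env.job_done())"
```

```text
the job is handed in; nothing more can be done
None
```

I pressed the bar down onto both parallels, to a felt 27.3 N, then stood the drift upright on its green mat, let go and handed the job in; its top now reads level at about 68 mm, but I did not test that the parallels no longer slide.

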